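Walk the tube block round to the stop rail

TASK

The heavy aluminium tube block stands askew, more or less end-on, before the sampler's steel stop rail. Without gripping or lifting it, walk it round on the bench by pushing its corners in turn until one of its long sides faces the rail, then push it up so that this long side lies flat against the rail, with no part of the block beyond the rail's ends. Leave the other things on the bench where they stand, and finish with the gripper clear.

Things in the scene. Friction and masses are not known exactly. Their poses are not given: they have to be found in the camera images.
- block: the heavy block: a bare solid aluminium tube block with 24 dark round wells in its top, lying flat and loose on the bench; 94 mm along its x axis, 136 mm along its y axis, 36 mm high, so its two long sides are the faces at x = -47 mm and x = +47 mm and its corners lie 83 mm from its centre; both long sides are alike. Weight 0.7 to 0.97 kg; it slides only while pushed and takes roughly 4 to 12 N. Too wide for most grippers. Origin: centre of its underside; z up.
- fence: the fence: an upright straight steel stop rail, 260 mm long, 30 mm high and 8 mm thick, fixed to the bench, with a low white sampler housing (48 mm high, from 34 to 119 mm behind the rail's face) behind it. Origin: foot of the rail's front face, half-way along it; y runs along the rail, x points through the rail away from the block's side (so the open bench in front of the rail is at negative x), z up.
- jar: bystander: squat clear jar with white lid, 48 mm wide, 60 mm high, loose; origin: centre of its underside
- tipbox: bystander: blue pipette-tip box, 85 x 120 mm, 59 mm high, loose; origin: centre of its underside
- pot_a: bystander: small capped sample pot, 36 mm wide, 50 mm high, loose, off the +y end of the rail; origin: centre of its underside
- pot_b: bystander: small capped sample pot like the other, off the -y end of the rail; origin: centre of its underside
- bottle: bystander: amber bottle, 64 mm wide, 130 mm high, loose; origin: centre of its underside
- beaker: bystander: open metal beaker, 66 mm wide, 75 mm high, loose; origin: centre of its underside
- pipette: bystander: micropipette lying along its own x axis, 225 mm long, about 26 mm high, loose; origin: on the bench under its middle
Mind the look-alikes: they are no part of the job. Several things have the shape of the block; the one meant has the colours described above.

How it is judged:
By the outcome, as a careful person would: the job done as asked, in the order asked, and still so for the second after the job is handed in, with the robot touching nothing.
It also fails if it takes over 67 s, if anything falls off the work surface, if the arm or the gripper's body presses on something with over 40 N, if the wrist force passes 120 N, or if a joint passes its speed limit or range.

ROBOT

A 6-joint arm with a two-finger parallel gripper is mounted at the origin on the work surface. World frame = base frame: x ahead of the robot, y to its left, z up, the work surface at z = 0. Lengths are in m, angles in rad, forces in N, time in s.
With the tool pointing down it reaches from about 0.275 to 0.775 m from the base axis. Payload 14.6 kg.
Tool frame: the origin (TCP) lies at the very end of the fingers, on their centre line; the grasp point (between the pads) lies 19 mm behind it (hold_point_z is the distance from the TCP to the grasp point, in m); z points along the fingers, y is the line along which they close (so a half turn about z gives the same grasp; the last joint's range is limited). The gripper opens to 85 mm and grips with 20 to 120 N. Pads are 22 mm wide; open, the fingers measure 114 mm over their backs; the gripper's body (76 mm by 85 mm) begins 54 mm behind the grasp point. The pads swing forward as they close: fully open they stand 13 mm farther back than shut.
Start: joints at [-0.155, 0.263, -0.048, 1.259, 0, 1.415], TCP at [0.525, -0, 0.201] pointing down, gripper open.
Joint ranges: [-2.65, 2.65], [-0.89, 1.7], [-1.18, 1.37], [-2.13, 2.11], [-1.35, 1.29], [-3.14, 3.14]. Speed limits (rad/s): [1.89, 1.89, 2.57, 2.79, 3.14, 3.14].

INTERFACE

Orientations are given as a unit quaternion [w, x, y, z].
In Python, from bench import read_state, camera, hand_in, hold_point_z gives the robot as it stands.
- The arm moves only by the shell command python3 -m inch 'ROWS' [FORCE]. ROWS is JSON, one flat list of numbers, 7 for each row, row after row: the finger opening in mm, from 0 to 85.4, then the shift along the tool's x, y, z in mm, then the turn, a rotation vector about the tool's x, y, z in degrees. A call has 1 to 8 rows; each row is the pose to reach, as a shift and turn from the pose commanded when the call began, along the tool's axes at that moment; what a row does not reach only later rows make up. A row lasts 1/10 s, in which the tool goes at most 50 mm and 8.59 degrees, less where a joint would pass 70% of its speed; a pose out of reach is approached as far as the arm can. A call with a gripper value outside its range is refused whole. The fingers move at their own pace and stop on an object; FORCE is the grip in N (left out, the last holds). Time passes only in rows, so rows that repeat a pose let the fingers close. It gives the time, the measured TCP pose, the force, the opening and the grip force at its end, in the units of the state.
- read_state(): the state, without advancing time (a new reading comes with each control period).
- camera(name): name is "scene" or "side" or "wrist"; returns a dict with "img" (384x512x3 uint8, blue, green, red), "vfov" (degrees; the focal length in pixels is half the picture's height over the tangent of half this angle, whatever the lens; pixels are square), "cx", "cy" (the principal point, pixels), "T" (4x4, takes a point from camera to world coordinates). Camera axes: x right, y down, z forward; pixel columns grow to the right and rows downward; lengths in m; the calibration is good to about 2 mm. A picture is of the moment at which its call begins. There is no depth.
- hand_in(): hands the job in; it is judged then, once.
The state is a dict: "time": time; "qpos": joint angles; "qvel": joint speeds; "joint_efforts": joint torques, N m; "ee_pos": TCP position; "tool_rot": TCP orientation; "force": force on the tool from outside, world axes, zero at the start; "wrist_torque": the same for the moment, N m; "grip_width": opening from 0.0 (shut) to 1.0 (fully open); "finger_force": force on a finger pad.
Only numpy, scipy, OpenCV 4.12 (cv2) and the standard library are available. Lean on these libraries where they do the work, as an engineer would, in place of code of your own. Each camera call takes 0.05 s, during which the arm holds its last target. There are 200 camera calls.

## Working session

There is one attempt and no reset: what is moved stays moved. The work goes in short steps, Python scripts to look and compute and a shell command to move; the robot and the scene stay as the last step left them, time stands still between calls to the robot, and variables do not carry over. Pictures are saved under pics/ and viewed, at most 10 in all, crops included, and the job is handed in when it is done.

```bash
mkdir -p pics; cat > h.py <<'E'
import numpy as np, cv2
from bench import *
def f(c): return c["img"].shape[0]/2/np.tan(np.radians(c["vfov"])/2)
def ray(c,uv,z):
    uv=np.atleast_2d(np.array(uv,float)); F=f(c); T=np.array(c["T"])
    d=np.c_[(uv[:,0]-c["cx"])/F,(uv[:,1]-c["cy"])/F,np.ones(len(uv))]@T[:3,:3].T
    o=T[:3,3]; return o+d*((z-o[2])/d[:,2])[:,None]
def proj(c,P):
    T=np.array(c["T"]); q=(np.atleast_2d(P)-T[:3,3])@T[:3,:3]; return q[:,:2]/q[:,2:]*f(c)+[c["cx"],c["cy"]]
E
python3 - <<'E'
from h import *
for n in("scene","side"):
    c=camera(n); cv2.imwrite(f"pics/{n}0.png",cv2.resize(c["img"],None,fx=1.5,fy=1.5)); np.save(n+"0.npy",c,allow_pickle=True)
    print(n,c["vfov"],c["cx"],c["cy"],np.round(c["T"],3).tolist())
s=read_state();print(s["tool_rot"],s["ee_pos"],s["force"],s["grip_width"],s["time"])
E
```

```text
scene 51.54245215480907 261.3388758853253 185.01666700007138 [[0.466, 0.574, -0.673, 1.257], [0.884, -0.285, 0.37, -0.375], [0.02, -0.768, -0.64, 0.692], [0.0, 0.0, 0.0, 1.0]]
side 47.117615071057024 260.16316592492007 197.59305442824493 [[0.989, -0.105, 0.108, 0.387], [-0.151, -0.688, 0.71, -0.992], [-0.0, -0.718, -0.696, 1.054], [0.0, 0.0, 0.0, 1.0]]
[-3.86875370e-04  7.07116336e-01  7.07097068e-01 -2.71131933e-04] [5.24727234e-01 4.10026056e-05 2.00184942e-01] [ 0.08854488 -0.41529651 -0.03708608] 1.0000392333515011 0.1
```

View pics/scene0.png

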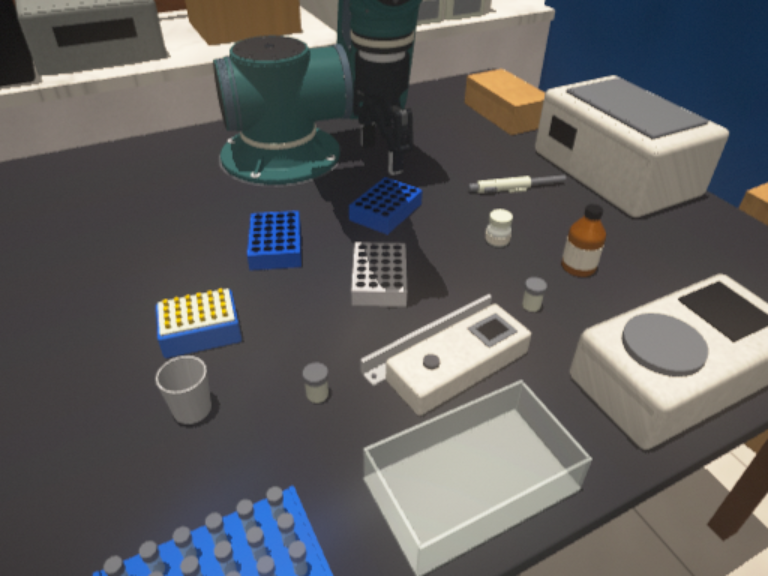

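View pics/side0.png

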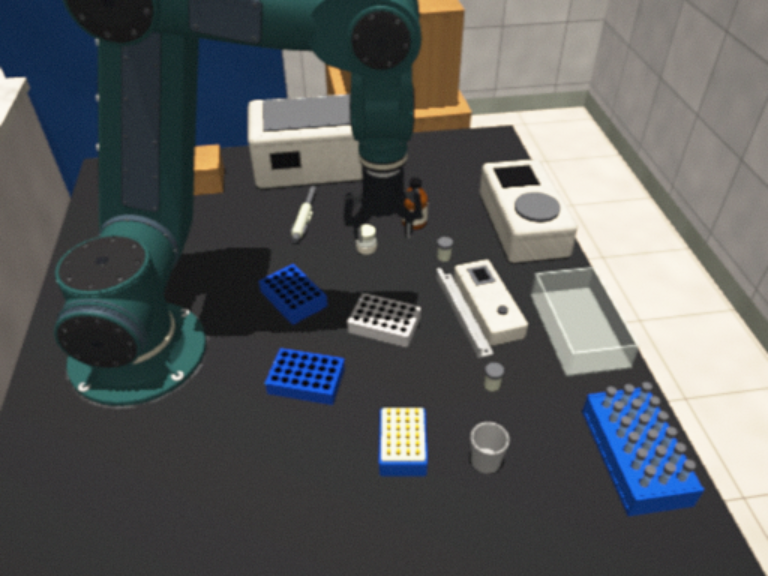

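Scene: grey block top roughly (354,243),(406,243),(407,293),(352,290) and rail from (362,362) to (490,298). Side: block top at (365,295),(420,310),(412,335),(348,320), rail from (440,268) to (490,352). Two blue look-alike blocks stand on the robot's side, and the pots sit off the rail's ends.

```bash
python3 - <<'E'
from h import *
out=[]
for n,(x0,y0,x1,y1) in (("scene",(215,150,385,275)),("side",(225,160,350,250))):
    c=np.load(n+"0.npy",allow_pickle=True).item()
    out.append(cv2.resize(c["img"][y0:y1,x0:x1],(780,int(780*(y1-y0)/(x1-x0))),interpolation=cv2.INTER_CUBIC))
    cv2.imwrite(f"pics/{n}c.png",out[-1]); print(780/(x1-x0))
cs={n:np.load(n+"0.npy",allow_pickle=True).item() for n in("scene","side")}
def p(n,pts,z): print(n,z,np.round(ray(cs[n],np.array(pts)/1.5,z)[:,:2],3).tolist())
p("scene",[(354,243),(406,243),(407,293),(352,290)],.036)
p("side",[(365,295),(420,310),(412,335),(348,320)],.036)
p("scene",[(362,362),(490,298)],.03); p("side",[(440,268),(490,352)],.03)
p("scene",[(315,370),(536,285)],.05);p("side",[(494,370),(445,242)],.05)
p("scene",[(385,188),(275,213)],.036);p("side",[(293,288),(306,368)],.036)
p("side",[(366,232)],.06);p("scene",[(499,218)],.06)
E
```

```text
4.588235294117647
6.24
scene 0.036 [[0.448, -0.012], [0.49, 0.074], [0.613, 0.008], [0.566, -0.071]]
side 0.036 [[0.49, 0.06], [0.603, -0.005], [0.573, -0.075], [0.445, -0.011]]
scene 0.03 [[0.713, -0.123], [0.681, 0.13]]
side 0.03 [[0.675, 0.129], [0.723, -0.14]]
scene 0.05 [[0.713, -0.197], [0.706, 0.202]]
side 0.05 [[0.713, -0.203], [0.7, 0.197]]
scene 0.036 [[0.301, 0.128], [0.29, -0.109]]
side 0.036 [[0.334, 0.107], [0.348, -0.131]]
side 0.06 [[0.517, 0.251]]
scene 0.06 [[0.526, 0.254]]
```

View pics/scenec.png

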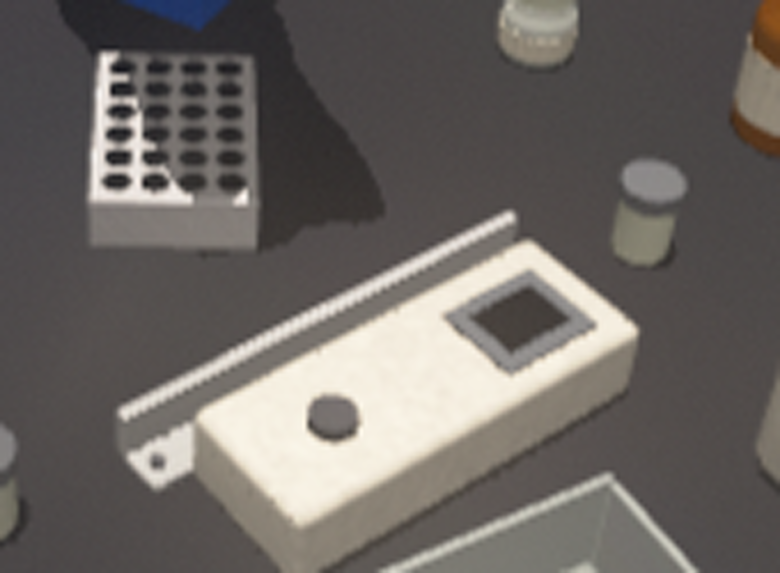

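View pics/sidec.png

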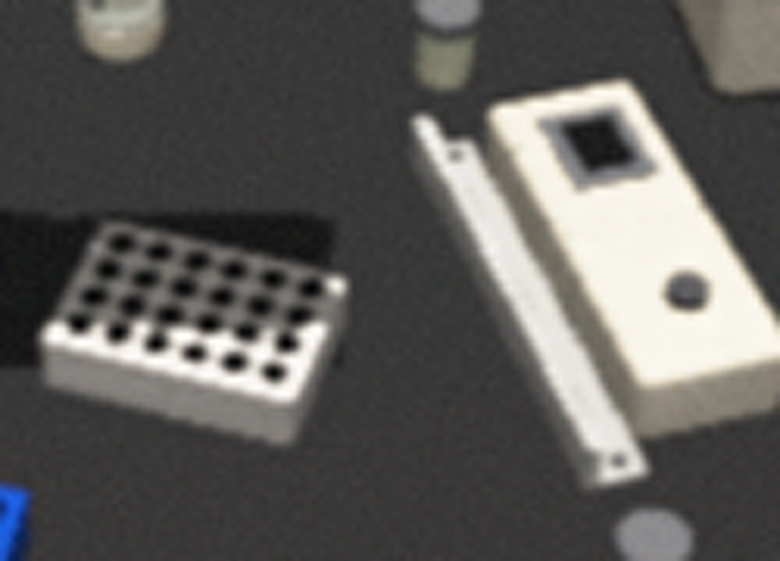

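```bash
python3 - <<'E'
from h import *
cs={n:np.load(n+"0.npy",allow_pickle=True).item() for n in("scene","side")}
def p(n,pts,z):
    o,s=((215,150),4.588) if n=="scene" else ((225,160),6.24)
    r=ray(cs[n],(np.array(pts)+.5)/s+o-.5,z)[:,:2]; print(n,z,np.round(r,4).tolist()); return r
for n,q,m in (("scene",[(98,52),(255,56),(258,207),(88,203)],[(118,409),(512,211)]),("side",[(108,220),(346,280),(296,402),(42,330)],[(415,119),(595,462)])):
    r=p(n,q,.036); e=[np.linalg.norm(r[i]-r[i-1]) for i in range(4)]
    print("sides",np.round(e,3),"centre",r.mean(0).round(4)); rc=cv2.minAreaRect((r*1000).astype(np.float32)); print(rc)
    m=p(n,m,.03); d=m[1]-m[0]; print("rail len",np.linalg.norm(d),"mid",m.mean(0),"ang from y",np.degrees(np.arctan2(-d[0],d[1])))
E
```

```text
scene 0.036 [[0.4431, -0.0102], [0.4887, 0.0731], [0.6108, 0.0078], [0.5665, -0.0737]]
sides [0.139 0.095 0.139 0.093] centre [ 0.5273 -0.0007]
((526.9638061523438, -1.1532211303710938), (94.9066162109375, 139.455322265625), 61.88855743408203)
scene 0.03 [[0.7053, -0.1219], [0.6704, 0.1354]]
rail len 0.25960430308884935 mid [0.68787294 0.00676675] ang from y 7.718402852779598
side 0.036 [[0.4868, 0.0691], [0.6045, 0.005], [0.5639, -0.0763], [0.4433, -0.0071]]
sides [0.088 0.134 0.091 0.139] centre [ 0.5246 -0.0023]
((526.0484619140625, -2.415679931640625), (90.75275421142578, 139.079833984375), 60.247798919677734)
side 0.03 [[0.6674, 0.1305], [0.7041, -0.1328]]
rail len 0.265903378267056 mid [ 0.68574333 -0.00113528] ang from y -172.08155973788328
```

Block centre is about (0.526,-0.001), with its long axis heading -28.5°. Rail centre is about (0.687,0.003), yawed 7.8°. The block needs a turn of about 54° clockwise, pushing first on its near corner.

```bash
python3 -m inch '[0,-20,-35,0,0,0,0, 0,-40,-70,20,0,0,0, 0,-57,-100,50,0,0,0, 0,-57,-100,90,0,0,0, 0,-57,-100,130,0,0,0, 0,-57,-100,165,0,0,0, 0,-57,-100,187,0,0,0, 0,-57,-100,187,0,0,0]'; python3 - <<'E'
from h import *
s=read_state();print(s["qpos"],s["grip_width"],s["ee_pos"])
E
```

```text
time: 0.9
ee_pos: [0.423, -0.0564, 0.0115]
tool_rot: [-0.002, 0.707, 0.707, -0.001]
force: [-0.1, -0.4, 0.7]
grip_width: 0.002
finger_force: 0.0
[-3.23954287e-01  2.58310413e-01 -6.29754967e-01  6.87496764e-01
 -3.70700311e-06  1.24691228e+00] 0.002452582662112969 [ 0.42301251 -0.05638651  0.01146736]
```

```bash
python3 -m inch '[0,12,8,0,0,0,0, 0,22,14,0,0,0,0, 0,28,18,0,0,0,0, 0,34,22,0,0,0,0, 0,40,26,0,0,0,0, 0,46,30,0,0,0,0, 0,52,35,0,0,0,0, 0,57,40,0,0,0,0]'; cat >> h.py <<'E'
def blk(save=None):
    """white/grey block top from 'scene' and 'side' by bright mask; prints rects (mm, at z=36)"""
    for n in("scene","side"):
        c=camera(n)
        if save: cv2.imwrite(f"pics/{n}{save}.png",cv2.resize(c["img"],None,fx=1.5,fy=1.5))
        hsv=cv2.cvtColor(c["img"],cv2.COLOR_BGR2HSV)
        m=((hsv[...,2]>88)&(hsv[...,1]<60)).astype(np.uint8)
        m=cv2.morphologyEx(m,cv2.MORPH_CLOSE,np.ones((5,5)))
        for k in cv2.findContours(m,cv2.RETR_EXTERNAL,cv2.CHAIN_APPROX_NONE)[0]:
            if cv2.contourArea(k)<250: continue
            r=ray(c,k[:,0],.036)[:,:2]; ce=r.mean(0)
            if not(.42<ce[0]<.72 and -.2<ce[1]<.17): continue
            print(n,cv2.contourArea(k),np.round(ce,3),cv2.minAreaRect((r*1000).astype(np.float32)), np.round(ray(c,cv2.approxPolyDP(k,3,True)[:,0],.036)[:,:2],3).tolist())
E
python3 -c "
from h import *
blk('1')
a=[cv2.imread(f'pics/{n}1.png')[150:500,220:560] for n in('scene','side')]
cv2.imwrite('pics/b1.png',np.hstack(a))"
```

```text
time: 1.7
ee_pos: [0.4654, 0.0005, 0.0136]
tool_rot: [-0.0, 0.707, 0.707, 0.0]
force: [0.2, 0.4, -0.1]
grip_width: 0.002
finger_force: 0.0
scene 1482.0 [ 0.538 -0.01 ] ((527.743408203125, -1.7460479736328125), (96.42695617675781, 209.260986328125), 62.44551467895508) [[0.419, 0.017], [0.46, -0.018], [0.598, -0.087], [0.64, -0.011], [0.488, 0.07], [0.456, 0.005]]
side 1046.5 [ 0.523 -0.022] ((522.0844116210938, -15.942588806152344), (126.73912048339844, 142.31295776367188), 62.754615783691406) [[0.445, -0.01], [0.445, -0.045], [0.557, -0.101], [0.605, 0.007], [0.518, 0.049]]
```

View pics/b1.png

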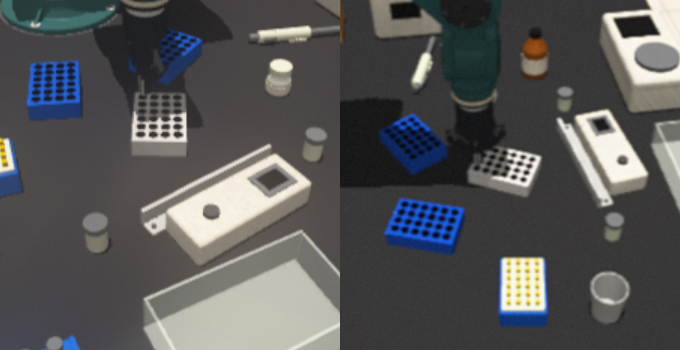

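No contact force, and the block looks unmoved, though by my estimate the TCP overlaps its corner. I'll check where the TCP projects in the images.

```bash
python3 - <<'E'
from h import *
P=read_state()["ee_pos"]; a=[]
for n in("scene","side"):
    c=camera(n); u=proj(c,P)[0]; ub=proj(c,np.array(P)+[0,0,.1])[0]; print(n,u,ub)
    x,y=int(u[0]),int(u[1]); I=c["img"][y-45:y+45,x-45:x+45]
    I=cv2.resize(I,(400,400),interpolation=cv2.INTER_CUBIC); cv2.circle(I,(202,202),4,(0,0,255),1); a.append(cv2.convertScaleAbs(I,alpha=1.7))
cv2.imwrite("pics/z1.png",np.hstack(a))
E
```

```text
scene [243.04493245 170.78086301] [242.69927129 140.58537713]
side [238.21921986 214.84300344] [237.09065704 192.59135651]
```

View pics/z1.png

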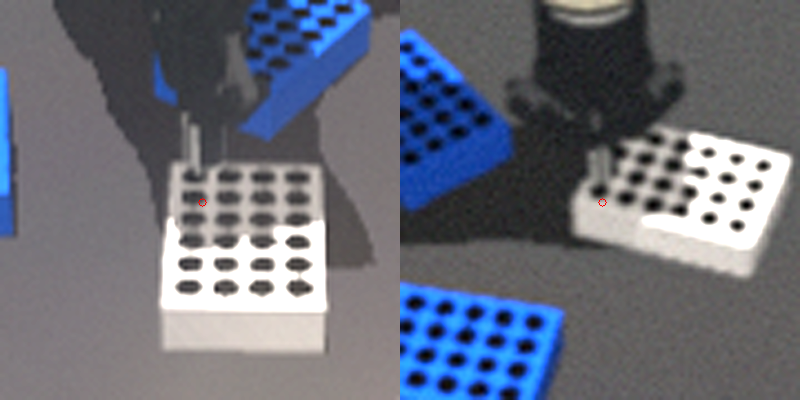

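```bash
python3 - <<'E'
from h import *
for n,q,o in (("scene",[(173,165),(322,163),(326,306),(162,305)],(198,125)),("side",[(648-400,122),(790-400,155),(752-400,252),(577-400,208)],(193,169))):
    c=camera(n); r=ray(c,(np.array(q)+.5)/4.444+o-.5,.036)[:,:2]; print(n,r.round(3).tolist(),cv2.minAreaRect((r*1000).astype(np.float32)))
    t={"scene":(195,165),"side":(200,185)}[n]; print("tip ray",[ray(c,np.array(t)/4.444+o,z).round(3).tolist() for z in(.012,.036,.05)])
s=read_state(); print(s["ee_pos"],s["force"],s["joint_efforts"],s["time"])
E
```

```text
scene [[0.447, -0.01], [0.486, 0.074], [0.607, 0.01], [0.565, -0.072]] ((525.5276489257812, 0.9342803955078125), (92.8548812866211, 137.345703125), 62.25532913208008)
tip ray [[[0.426, 0.016, 0.012]], [[0.455, 0.002, 0.036]], [[0.472, -0.006, 0.05]]]
side [[0.508, 0.06], [0.606, 0.009], [0.562, -0.082], [0.445, -0.021]] ((527.282470703125, -6.4228363037109375), (100.98969268798828, 131.86199951171875), 62.42902374267578)
tip ray [[[0.467, 0.021, 0.012]], [[0.465, -0.002, 0.036]], [[0.464, -0.016, 0.05]]]
[ 4.64797242e-01 -1.49767175e-04  1.35243562e-02] [-0.36771317  0.10793621  0.59420925] [ 3.15723605e-01 -5.87285292e+01  2.96115196e+01 -8.47365707e-03
  5.53824779e-03  2.16287328e-03] 2.0
```

The visible tips meet the block top at about (0.46,0,0.037), so either the fingers really end higher than reported or they pass through the block. I'll back off to free bench and measure the tip there.

```bash
python3 -m inch '[0,-15,-10,0,0,0,0, 0,-30,-20,0,0,0,0, 0,-45,-30,0,0,0,0, 0,-65,-40,0,0,0,0, 0,-75,-40,0,0,0,0, 0,-75,-40,0,0,0,0]'
python3 - <<'E'
from h import *
P=read_state()["ee_pos"]; print(P,read_state()["grip_width"]);a=[]
for n in("scene","side"):
    c=camera(n); u=proj(c,P)[0]; print(n,u)
    x,y=int(u[0]),int(u[1]); print(x-45,y-45); I=c["img"][y-45:y+45,x-45:x+45]
    I=cv2.convertScaleAbs(cv2.resize(I,(400,400),interpolation=cv2.INTER_CUBIC),alpha=2.2); cv2.circle(I,(202,202),4,(0,0,255),1); a.append(I)
cv2.imwrite("pics/z2.png",np.hstack(a))
E
```

```text
time: 2.6
ee_pos: [0.4253, -0.076, 0.0137]
tool_rot: [0.0, 0.708, 0.706, 0.0]
force: [0.6, 0.1, -0.2]
grip_width: -0.0
finger_force: 0.0
[ 0.42534897 -0.07604859  0.01372323] -0.00026481473591715945
scene [211.88384957 170.23500738]
166 125
side [228.24259408 233.71108344]
183 188
```

View pics/z2.png

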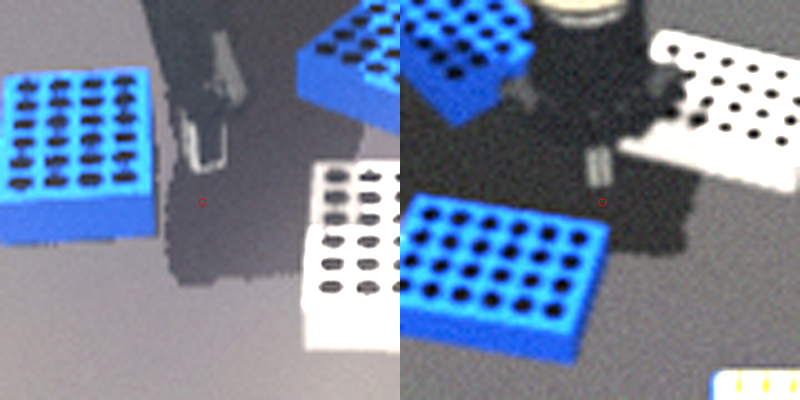

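The fingertips end visibly above the projected TCP: scene crop (205,172) and side crop (598,187), against (202,202). I'll triangulate them.

```bash
python3 - <<'E'
from h import *
P=np.array(read_state()["ee_pos"]); D=[];O=[]
for n,t,o in(("scene",(205,172),(166,125)),("side",(198,187),(183,188))):
    c=camera(n); uv=np.array(t)/4.444+o; print(uv,proj(c,P+[0,0,.0]),proj(c,P+[0,0,.03]))
    a=np.array(c["T"])[:3,3]; d=ray(c,uv,0)[0]-a; d/=np.linalg.norm(d); D.append(np.eye(3)-np.outer(d,d)); O.append(a)
X=np.linalg.solve(sum(D),sum(d@o for d,o in zip(D,O))); print(X.round(4),P,(X-P).round(4))
print(hold_point_z if not callable(hold_point_z) else hold_point_z())
E
```

```text
[212.12961296 163.70387039] [[212.28067295 170.16096313]] [[211.6371089  161.45897866]]
[227.55445545 230.07920792] [[228.20779458 233.46101778]] [[227.71309992 227.02638415]]
[ 0.4236 -0.0746  0.0325] [ 0.42535001 -0.07487289  0.01358128] [-0.0018  0.0002  0.0189]
0.0187
```

The real tip is about 19–23 mm above the reported TCP. I'll lower gently on free bench, watching the force.

```bash
python3 -m inch '[0,0,0,4,0,0,0, 0,0,0,8,0,0,0, 0,0,0,12,0,0,0, 0,0,0,12,0,0,0]'
python3 - <<'E'
from h import *
P=np.array(read_state()["ee_pos"])
for n in("scene","side"):
    c=camera(n); u=proj(c,P)[0]; x,y=int(u[0]),int(u[1]); I=c["img"][y-22:y+8,x-12:x+12]
    np.set_printoptions(linewidth=200); print(n,u,P); print(cv2.cvtColor(I,cv2.COLOR_BGR2GRAY)[8:,3:21])
E
```

```text
time: 3.2
ee_pos: [0.4246, -0.0747, 0.0009]
tool_rot: [-0.0, 0.707, 0.707, -0.0]
force: [0.2, -0.2, 0.4]
grip_width: -0.001
finger_force: 0.0
scene [212.49085936 173.575972  ] [ 0.42460026 -0.07472725  0.00093702]
[[68 68 65 39 47 72 97 92 35 34 35 35 34 43 64 39 38 40]
 [67 68 63 39 43 73 88 94 43 36 35 36 34 43 64 41 40 39]
 [70 67 53 37 44 66 81 95 47 34 36 37 35 43 63 38 40 38]
 [68 64 37 37 46 72 81 95 56 35 37 35 36 42 58 39 39 42]
 [69 65 39 39 46 72 74 96 62 37 35 37 37 40 56 39 40 39]
 [67 65 39 38 41 57 71 95 63 36 36 36 45 54 58 39 41 40]
 [66 55 37 40 40 43 64 97 80 53 57 73 59 57 46 41 39 39]
 [64 38 38 38 39 38 49 81 85 66 59 74 54 45 40 40 42 43]
 [55 39 39 40 39 38 41 49 56 55 41 40 39 39 41 39 40 42]
 [39 38 41 39 38 41 41 41 38 41 40 40 41 40 41 41 42 41]
 [38 39 38 39 41 40 41 38 38 40 40 41 41 39 41 42 41 40]
 [39 40 39 40 41 40 41 40 41 40 40 41 41 39 41 41 41 43]
 [39 39 40 39 40 41 40 40 41 40 39 40 40 42 42 41 41 42]
 [39 39 39 40 39 38 39 40 41 41 41 39 41 43 43 41 43 42]
 [53 39 38 40 40 40 40 40 41 43 42 43 41 42 42 42 42 43]
 [57 40 41 40 40 41 39 40 41 42
[... 994 characters left out ...]
19 25 26 23 21]
 [27 27 26 26 21 24 38 49 44 36 43 34 28 25 26 24 31 22]
 [24 25 26 25 29 23 24 30 26 28 27 27 23 21 22 26 24 23]
 [21 22 23 30 24 24 27 23 25 23 19 27 26 23 24 24 23 25]
 [22 25 25 24 24 24 22 28 26 22 26 21 24 26 26 25 23 25]
 [37 35 27 23 26 23 24 22 24 23 20 26 22 23 27 24 24 22]
 [73 65 52 48 45 49 40 33 30 27 24 25 24 23 23 21 22 25]
 [86 86 79 75 80 78 70 66 60 47 32 24 23 23 27 27 22 20]
 [77 91 79 63 61 70 83 85 86 76 54 33 23 21 27 26 23 22]
 [75 75 50 28 23 38 64 88 92 78 49 29 26 26 25 23 23 20]
 [81 72 35  5  7 21 50 80 84 72 34 25 24 22 22 26 25 25]
 [87 78 44 19 16 33 62 85 84 60 36 26 22 26 23 18 26 27]
 [93 86 66 49 48 64 77 86 78 50 35 25 25 22 23 22 26 21]]
```

The tip is consistently about 20 mm above the reported TCP, so I'll go 8 mm lower (tip about 12 mm) and redo the push.

```bash
python3 -m inch '[0,0,0,4,0,0,0, 0,0,0,8,0,0,0, 0,15,8,8,0,0,0, 0,30,15,8,0,0,0, 0,40,20,8,0,0,0, 0,46,23,8,0,0,0, 0,52,27,8,0,0,0, 0,57,30,8,0,0,0]'
```

```text
time: 4.1
ee_pos: [0.4547, -0.0178, -0.0066]
tool_rot: [-0.0, 0.707, 0.707, -0.0]
force: [-3.0, -2.1, 0.2]
grip_width: -0.002
finger_force: 1.5
```

```bash
python3 -m inch '[0,5,3.5,0,0,0,0, 0,10,7,0,0,0,0, 0,14,11,0,0,0,0, 0,18,16,0,0,0,0, 0,21,21,0,0,0,0, 0,24,26,0,0,0,0, 0,27,31,0,0,0,0, 0,30,36,0,0,0,0]'; python3 - <<'E'
from h import *
blk("2")
a=[cv2.imread(f'pics/{n}2.png')[150:500,220:560] for n in('scene','side')]
cv2.imwrite('pics/b2.png',np.hstack(a))
E
```

```text
time: 4.9
ee_pos: [0.4914, 0.0123, -0.0064]
tool_rot: [-0.0, 0.707, 0.707, 0.0]
force: [-3.5, -0.5, -0.5]
grip_width: -0.004
finger_force: 1.6
side 992.0 [ 0.573 -0.005] ((572.4658813476562, -5.1728668212890625), (122.58969116210938, 137.31634521484375), 41.356231689453125) [[0.571, 0.085], [0.497, -0.009], [0.573, -0.095], [0.635, -0.039], [0.649, -0.004]]
```

View pics/b2.png

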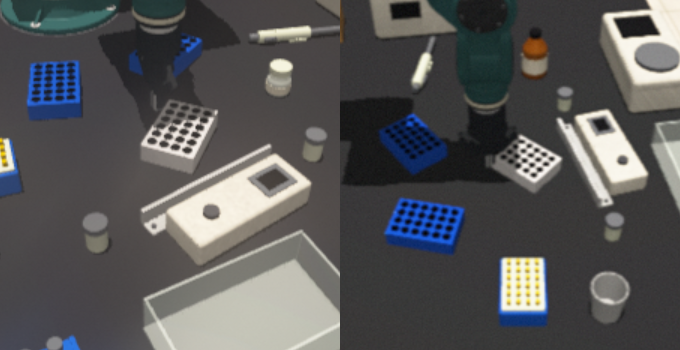

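The block has turned about 20–25° and moved ahead. Scene top corners in this picture are about (172,101),(217,114),(183,167),(142,149).

```bash
cat >> h.py <<'E'
def top(quiet=False):
    """top face: bright pixels whose colour marks the top, cast on z=.036, quad via robust points + well centres"""
    R=[]
    for n in("scene","side"):
        c=camera(n); I=cv2.resize(c["img"],None,fx=4,fy=4,interpolation=cv2.INTER_CUBIC); g=cv2.cvtColor(I,cv2.COLOR_BGR2GRAY); sat=cv2.cvtColor(I,cv2.COLOR_BGR2HSV)[...,1]
        bh=cv2.morphologyEx(g,cv2.MORPH_BLACKHAT,cv2.getStructuringElement(cv2.MORPH_ELLIPSE,(33,33)))
        m=((bh>40)).astype(np.uint8)
        k,l,st,ce=cv2.connectedComponentsWithStats(m); P=[]
        for i in range(1,k):
            if not 60<st[i,4]<900: continue
            x,y=ce[i]; w=ray(c,[(x+.5)/4-.5,(y+.5)/4-.5],.036)[0,:2]
            x,y=int(x),int(y); s=np.median(sat[y-20:y+20,x-20:x+20])
            if .43<w[0]<.72 and -.13<w[1]<.15 and s<70: P.append(w)
        P=np.array(P); rc=cv2.minAreaRect((P*1000).astype(np.float32)) if len(P)>3 else None
        R.append(P); 
        if not quiet: print(n,len(P),rc)
    return R
E
python3 - <<'E'
from h import *
R=top()
for r in R: print((r*1000).astype(int).tolist())
c=np.load("scene0.npy",allow_pickle=True).item()
print(ray(c,(np.array([(172,101),(217,114),(183,167),(142,149)])+[220,150])/1.5,.036)[:,:2].round(3).tolist())
c=np.load("side0.npy",allow_pickle=True).item()
print(ray(c,(np.array([(183,135),(220,158),(197,182),(155,155)])+[220,150])/1.5,.036)[:,:2].round(3).tolist())
E
```

```text
scene 12 ((592.1058349609375, -2.5917510986328125), (90.68313598632812, 173.80801391601562), 51.15943145751953)
side 5 ((539.2471923828125, 17.331348419189453), (59.628822326660156, 29.122249603271484), 87.54698181152344)
[[511, 36], [503, 10], [527, 50], [543, 64], [525, 21], [561, 80], [541, 35], [556, 49], [539, 5], [554, 19], [552, -10], [688, -21]]
[[555, 46], [541, 32], [524, 17], [538, 2], [552, -13]]
[[0.5, 0.039], [0.569, 0.093], [0.661, -0.026], [0.593, -0.066]]
[[0.579, 0.079], [0.647, -0.006], [0.584, -0.068], [0.508, 0.025]]
  return _methods._mean(a, axis=axis, dtype=dtype,
  ret = ret.dtype.type(ret / rcount)
```

The well grid puts the long axis at about -48° and the centre near (0.58,0.01), so about 34° remains. I'll continue at a shallower heading, so the tip slides inward on the long side.

```bash
python3 -m inch '[0,2,5,0,0,0,0, 0,4,10,0,0,0,0, 0,6,15,0,0,0,0, 0,8,20,0,0,0,0, 0,9,25,0,0,0,0, 0,10,30,0,0,0,0, 0,11,35,0,0,0,0, 0,12,40,0,0,0,0]'; python3 - 2>/dev/null <<'E'
from h import *
for r in top(): print((r*1000).astype(int).tolist())
E
```

```text
time: 5.9
ee_pos: [0.5314, 0.0241, -0.0065]
tool_rot: [-0.0, 0.707, 0.707, -0.0]
force: [-3.1, -0.1, -0.4]
grip_width: -0.001
finger_force: 1.6
scene 12 ((613.5955810546875, -7.505035400390625), (65.8935775756836, 166.91871643066406), 41.73080825805664)
side 5 ((592.2821044921875, 43.316802978515625), (72.80647277832031, 25.45193099975586), 48.08085632324219)
[[551, 49], [543, 21], [569, 60], [562, 31], [587, 71], [580, 42], [573, 13], [599, 53], [590, 24], [584, -3], [602, 6], [693, -47]]
[[607, 78], [581, 39], [562, 29], [590, 22], [573, 11]]
```

About 22° remain (axis -60°, centre about (0.605,0.018)). The contact has drifted 25 mm from the corner, so I'll back off, re-contact nearer it and push on.

```bash
python3 -m inch '[0,0,-15,0,0,0,0, 0,12,-15,0,0,0,0, 0,12,-7,0,0,0,0, 0,13,-1,0,0,0,0, 0,14,5,0,0,0,0, 0,15,11,0,0,0,0, 0,15,17,0,0,0,0, 0,16,23,0,0,0,0]'; python3 - 2>/dev/null <<'E'
from h import *
for r in top(): print((r*1000).astype(int).tolist())
E
```

```text
time: 6.8
ee_pos: [0.5543, 0.04, -0.0066]
tool_rot: [-0.0, 0.707, 0.707, -0.0]
force: [-4.3, 1.9, -0.1]
grip_width: -0.003
finger_force: 1.9
scene 10 ((627.570068359375, -5.7847442626953125), (63.99528884887695, 162.12417602539062), 30.090972900390625)
side 4 ((596.2566528320312, 41.044437408447266), (44.4250373840332, 14.85519790649414), 61.819435119628906)
[[579, 59], [565, 36], [585, 40], [598, 66], [592, 20], [605, 46], [618, 73], [618, 5], [631, -33], [695, -59]]
[[601, 63], [606, 43], [586, 37], [592, 17]]
```

About 11° remain, with the front corner just at the rail. Continuing on the same end.

```bash
python3 -m inch '[0,0.5,4,0,0,0,0, 0,1,8,0,0,0,0, 0,1.5,12,0,0,0,0, 0,2,15,0,0,0,0, 0,2,17,0,0,0,0, 0,2,17,0,0,0,0]'; python3 - 2>/dev/null <<'E'
from h import *
for r in top(): print((r*1000).astype(int).tolist())
E
```

```text
time: 7.5
ee_pos: [0.5714, 0.042, -0.0064]
tool_rot: [0.0, 0.707, 0.707, 0.0]
force: [-2.8, 0.4, -0.2]
grip_width: 0.002
finger_force: 1.0
scene 16 ((636.7726440429688, 16.634654998779297), (63.41849136352539, 105.8598861694336), 8.586945533752441)
side 4 ((632.826171875, 65.02440643310547), (81.77317810058594, 3.89263916015625), 39.77283477783203)
[[597, 63], [600, 43], [618, 66], [603, 22], [621, 46], [639, 70], [624, 25], [643, 49], [660, 73], [628, 3], [613, -40], [663, 51], [648, 7], [633, -36], [669, 10], [654, -34]]
[[663, 92], [638, 67], [619, 51], [600, 40]]
```

Block is now within about 1° of the rail and roughly 1 mm off. I'll finish with a push at the middle of the back side.

```bash
python3 -m inch '[0,0,-12,0,0,0,0, 0,-17,-14,0,0,0,0, 0,-34,-12,0,0,0,0, 0,-34,-3,0,0,0,0, 0,-34,3,0,0,0,0, 0,-33,7,0,0,0,0, 0,-33,10,0,0,0,0, 0,-33,12,0,0,0,0]'; python3 -m inch '[0,0,1,0,0,0,0, 0,0,2,0,0,0,0]'
```

```text
time: 8.4
ee_pos: [0.5778, 0.0091, -0.0073]
tool_rot: [-0.003, 0.707, 0.707, -0.004]
force: [-36.7, -8.1, 24.2]
grip_width: 0.0
finger_force: 18.8
time: 8.6
ee_pos: [0.5778, 0.0092, -0.0073]
tool_rot: [-0.004, 0.707, 0.707, -0.005]
force: [-42.1, -9.7, 28.9]
grip_width: -0.0
finger_force: 22.3
```

The block is firmly seated against the rail (about 42 N). I'll back off straight, then rise clear and look.

```bash
python3 -m inch '[0,0,-6,0,0,0,0, 0,-2,-18,0,0,0,0, 0,-4,-35,0,0,0,0, 0,-4,-45,-20,0,0,0, 0,-4,-60,-60,0,0,0, 0,-4,-80,-100,0,0,0, 0,-4,-110,-140,0,0,0, 0,-4,-110,-170,0,0,0]'; python3 - 2>/dev/null <<'E'
from h import *
R=top()
for r in R: print((r*1000).astype(int).tolist())
a=[]
for n,P in(("scene",(.65,.01,.03)),("side",(.65,.01,.03))):
    c=camera(n); u=proj(c,P)[0].astype(int); o=u-[55,45]; print(n,o); a.append(cv2.resize(c["img"][o[1]:o[1]+100,o[0]:o[0]+100],(400,400),interpolation=cv2.INTER_CUBIC))
cv2.imwrite("pics/f.png",np.hstack(a))
E
```

```text
time: 9.4
ee_pos: [0.4728, 0.0059, 0.1662]
tool_rot: [0.0, 0.707, 0.707, 0.0]
force: [1.2, -0.3, -0.7]
grip_width: 0.003
finger_force: 0.0
scene 3 None
side 1 None
[[598, 64], [610, -18], [661, 73]]
[[662, 92]]
scene [224 160]
side [238 158]
```

View pics/f.png

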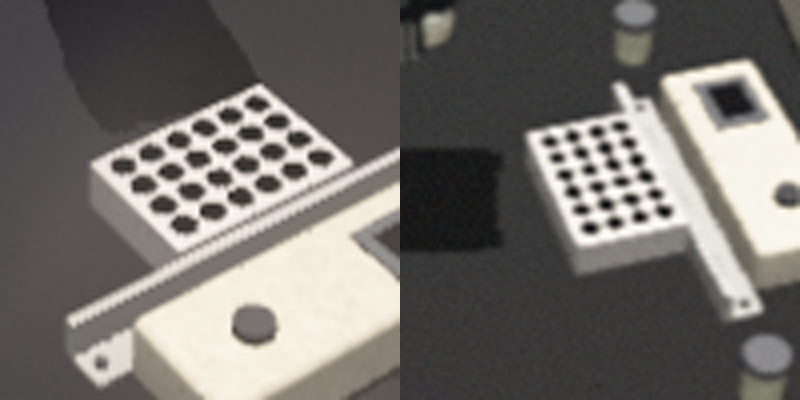

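The block lies flat along the rail in both views, with front-edge slope -0.52 against rail -0.51 in scene, well inside both ends and the pots untouched. One numeric check of the gap.

```bash
python3 - <<'E'
from h import *
for n,q,m,o in(("scene",[(92,163),(262,84),(352,160),(180,252)],[(68,320),(398,150)],(224,160)),("side",[(127,132),(236,112),(290,218),(176,248)],[(214,84),(324,308)],(238,158))):
    c=camera(n); g=lambda p,z: ray(c,(np.array(p)+.5)/4+o-.5,z)[:,:2]
    r=g(q,.036);m=g(m,.03); d=m[1]-m[0]; d/=np.linalg.norm(d)*np.sign(d[1]); nn=np.array([d[1],-d[0]])
    print(n,r.round(3).tolist(),"dist to rail line mm",((m[0]-r)@nn*1000).round(1),"along from (.687,.003)",((r-[.687,.003])@d*1000).round(0), np.degrees(np.arctan2(-d[0],d[1])).round(1))
E
```

```text
scene [[0.603, -0.056], [0.583, 0.078], [0.672, 0.09], [0.694, -0.044]] dist to rail line mm [94.5 94.6  4.9  2.1] along from (.687,.003) [-46.  89.  88. -48.] 8.3
side [[0.581, 0.075], [0.677, 0.086], [0.694, -0.044], [0.597, -0.062]] dist to rail line mm [92.4 -4.4 -5.5 92.6] along from (.687,.003) [ 84.  83. -47. -54.] 6.7
```

The back side is 94.5 and 94.6 mm from the rail at its two corners in one view, and 92.4 and 92.6 mm in the other. The block is 94 mm wide, so it sits flush, spanning -50 to +88 mm of the rail's ±130 mm. Handing in.

```bash
python3 -c "
from bench import *
print(hand_in())"
```

```text
the job is handed in; nothing more can be done
None
```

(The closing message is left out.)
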